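# Lay out the scent stones and clamp the display tray's gate at its mark

## Task

Set the sage and the slate scent stone down (do not drop them) centred on the rounds of their own colour on the wooden display tray, beside the cream one that is already in place. Then push the sprung aluminium gate along until it lines up with the red clip, with its black cam lever still open, and without letting the gate slide back squeeze the lever fully closed against the gate's spine. Finish still holding: keep the gate at the red clip with the lever pinched shut, and leave the other things on the counter as they are.

Things in the scene. Friction and masses are not known exactly. Their poses are not given: they have to be found in the camera images.
- stone_sage: sage green ceramic scent stone, a round disc 46 mm in diameter and 24 mm high, about 80 g, loose on the counter; origin at the centre of its underside, z up
- stone_slate: slate (dark blue-grey) ceramic scent stone, same size, loose on the counter; origin at the centre of its underside, z up
- stone_cream: cream ceramic scent stone, same size, already standing on the cream middle round of the tray; origin at the centre of its underside
- tray: wooden display tray fixed to the counter, 140 (its x) by 350 mm (its y), top 12 mm above the counter; rims 4 mm high around the row's end (inner faces at x = +-64, y = +169 mm). Origin on the counter under its centre; +y runs along the row of stones away from the gate (to the robot's left, within 15 degrees)
- round_sage (a point): centre of the flat sage coloured round (56 mm in diameter) printed on the tray top, at the far +y end of the row; 65 mm from the cream round
- round_slate (a point): centre of the flat slate coloured round (56 mm in diameter) on the tray top, at the gate's end of the row; 65 mm from the cream round
- mark: red clip fixed on the tray's +x edge, the gate's length mark: a bar 14 (x) by 5 (y) by 6 mm high on the tray top, with a red line drawn from it 40 mm across the tray; origin at the centre of its underside, axes as the tray's. The gate is at the mark when its plate is in line with the clip (same y along the tray). Its y on the tray differs from start to start
- gate: aluminium head of the sliding leg, moves along the tray's y only. Origin on the tray top under the middle of its upright plate; axes as the tray's. Plate x -52 to 52, y -2.5 to 2.5, 2 to 38 mm above the tray top. Behind it (-y) a spine, x -11 to 4, back to y -64 mm, 4 to 38 mm high; the black lever lies along its +x side. Fingers either side of the spine can push the plate's back
- gate_line (a point): point at the middle of the gate's plate, 2 mm above the tray top; compare its y along the tray with the red clip
- leg (a joint): travel of the sliding leg with the gate, m: 0 at rest, growing towards tray +y (to the stones), stop at 0.078; the mark is at 0.060 to 0.074. A spring pulls it back with about 2.5 N at rest and 5 to 6 N at the mark, lever open or closed: it slides back whenever it is not held
- lever (a joint): cam lever angle, rad: 0 closed (flat along the spine), starts open at 0.3 to 0.42, stop 0.45. It turns about an upright pin at x 7.5, y -58 mm in the gate's frame; the tip, next to the plate, swings out to +x. Stiff: stays where it is left, takes about 2.5 N at the tip to move
- lever_bar: black bar of the cam lever, 49 mm from the pin (origin, 24 mm above the tray top) along its own +y to the tip, 7 mm thick, 22 mm high. Closed, spine and lever together are 22 mm wide (x -11 to 11 in the gate's frame); open, the tip's outer corner stands out to x = 30 mm at most
- lever_tip (a point): outer corner of the lever's tip, at mid-height; 9 mm behind the middle of the gate's plate when closed
- dome: matte black scent tester dome with a chrome button, 110 mm in diameter, 89 mm high; leave alone; origin under its centre
- jar: clear glass jar of wooden beads with a cork lid, 84 mm in diameter, 106 mm high; leave alone; origin under its centre
- mount: brushed aluminium vent phone mount standing on its clip, 60 mm in diameter, 64 mm high; leave alone; origin under its centre
- spray: small polish bottle with a blue cap, 60 mm in diameter, 120 mm high; leave alone; origin under its centre
- wax_tin: flat aluminium wax tin, 90 mm in diameter, 45 mm high; leave alone; origin under its centre
- round_cream (a point): centre of the flat cream coloured round on the tray top, the middle of the row

How it is judged:
On the way, in this order (a step that is already met when the one before it is completed fails the run):
1. the sage and slate stones stand on the rounds of their colour and are let go (horizontal distance between stone_sage and round_sage below 0.008 m and z of stone_sage in the frame of round_sage between -0.004 and 0.004 m and angle between each of stone_sage, stone_slate's own z axis and vertical below 0.1 rad and contact force between the fingers and stone_sage below 0.1 N and horizontal distance between stone_slate and round_slate below 0.008 m and z of stone_slate in the frame of round_slate between -0.004 and 0.004 m and contact force between the fingers and stone_slate below 0.1 N), for 0.2 s.
2. the gate is pushed to the red clip with its lever still open (y of gate_line in the frame of mark between -0.004 and 0.004 m and value of joint lever above 0.2 rad and contact force between the fingers and gate above 0.5 N), for 0.2 s.
At the end, for the whole second after the job is handed in: Stones upright and untouched on their rounds (sage, slate within 8 mm, cream 10 mm); gate plate at rest within 4 mm of the red clip along the tray; lever closed (under 0.08 rad); fingers still pressing gate and lever with over 3 N each (all of step 1 and horizontal distance between stone_cream and round_cream below 0.01 m and y of gate_line in the frame of mark between -0.004 and 0.004 m and value of joint lever below 0.08 rad and velocity of joint leg between -0.01 and 0.01 m/s and contact force between the fingers and gate above 3 N and contact force between the fingers and lever_bar above 3 N); the arm keeps its last pose, push and grip.
It fails at once if a stone is dropped (falls freely faster than 0.6 m/s, about 18 mm) ((linear speed of stone_sage above 0.6 m/s and contact force between the fingers and stone_sage below 0.05 N) or (linear speed of stone_slate above 0.6 m/s and contact force between the fingers and stone_slate below 0.05 N)).
It fails at once if the lever is shut while the gate is more than 8 mm off the red clip (closed too early, or the gate let slip) (value of joint lever below 0.08 rad and (y of gate_line in the frame of mark above 0.008 m or y of gate_line in the frame of mark below -0.008 m)).
It fails at once if a bystander is moved by more than 25 mm or tipped (distance of any of dome, jar, mount, spray, wax_tin from where it was at the start of the episode above 0.025 m or angle between any of dome, jar, mount, spray, wax_tin's own z axis and vertical above 0.3 rad).
It also fails if it takes over 59 s, if anything falls off the work surface, if the arm or the gripper's body presses on something with over 40 N, if the wrist force passes 120 N, or if a joint passes its speed limit or range.

## Robot

A 6-joint arm with a two-finger parallel gripper is mounted at the origin on the work surface. World frame = base frame: x ahead of the robot, y to its left, z up, the work surface at z = 0. Lengths are in m, angles in rad, forces in N, time in s.
With the tool pointing down it reaches from about 0.375 to 0.925 m from the base axis. Payload 5.7 kg.
Tool frame: the origin (TCP) lies at the centre of the arm's flange, where the gripper is bolted on; the fingertips stand 182 mm ahead of it and the grasp point (between the pads) lies 163 mm ahead of it; z points along the fingers, y is the direction in which the jaws open and shut (so a half turn about z gives the same grasp; the last joint's range is limited). The gripper opens to 88 mm and grips with 3 to 60 N. Pads are 20 mm wide; open, the fingers measure 115 mm over their backs; the gripper's body (75 mm by 178 mm) begins 61 mm behind the grasp point.
Start: joints at [1.041, 0.359, 1.51, -0, 1.272, -0.115], TCP at [0.242, 0.549, 0.405] pointing down, gripper open.
Joint ranges: [-2.97, 2.97], [-1.01, 2.36], [0.21, 2.38], [-0.96, 4.11], [0.2, 2.71], [-2.98, 2.98]. Speed limits (rad/s): [2.39, 2.39, 3.14, 3.14, 3.14, 3.14].

## Interface

Orientations are given as a rotation vector (axis times angle).
In Python, from workcell import telemetry, capture, job gives the robot as it stands.
- The arm moves only by the tool play_rows, never from a script. Its argument "steps" is a list that holds one entry, the list of rows, each a list of 7 numbers: the turn, a rotation vector about the tool's x, y, z in degrees, then the shift along the tool's x, y, z in mm, then the finger opening in mm, from 0 to 87.8. A call has 1 to 8 rows; each row is the pose to reach, as a shift and turn from the pose commanded when the call began, along the tool's axes at that moment; what a row does not reach only later rows make up. A row lasts 1/8 s, in which the tool goes at most 62.5 mm and 10.7 degrees, less where a joint would pass 70% of its speed; a pose out of reach is approached as far as the arm can. A call with a gripper value outside its range is refused whole. The fingers move at their own pace and stop on an object; "grip_force" is the grip in N (left out, the last holds). Time passes only in rows, so rows that repeat a pose let the fingers close. It gives the time, the measured TCP pose, the force and the opening at its end, in the units of the state.
- telemetry.get_obs(): the state, without advancing time (a new reading comes with each control period).
- capture(name): name is "side" or "top" or "wrist"; returns a dict with "img" (480x640x3 uint8, red, green, blue), "fx", "fy", "cx", "cy" (pixels), "distortion" ([k1, k2, p1, p2, k3] as OpenCV has them; the pictures are not rectified), "T" (4x4, takes a point from camera to world coordinates). Camera axes: x right, y up, looking along -z (the intrinsics and any distortion apply to the point x, -y, -z); pixel columns grow to the right and rows downward; lengths in m; the calibration is good to about 2 mm. A picture is of the moment at which its call begins. There is no depth.
- job.job_done(): hands the job in, once; it reports no verdict.
The state is a dict: "clock": time; "joint_positions": joint angles; "joint_velocities": joint speeds; "tau": joint torques, N m; "ee_pos": TCP position; "tool_rot": TCP orientation; "wrist_force": force on the tool from outside, world axes, zero at the start; "moment": the same for the moment, N m; "finger_gap": finger opening in m.
Only numpy, scipy, OpenCV 4.12 (cv2) and the standard library are available. Lean on these libraries where they do the work, as an engineer would, in place of code of your own. Each camera call takes 0.05 s, during which the arm holds its last target. There are 200 camera calls.

## Working session

There is one attempt and no reset: what is moved stays moved. The work goes in short steps, Python scripts to look and compute and a tool call to move; the robot and the scene stay as the last step left them, time stands still between calls to the robot, and variables do not carry over. Pictures are saved under pics/ and viewed, about 8 in all and at most 12, crops included, and the job is handed in when it is done.

Besides the shell and the picture viewer there is one more tool, called after ">>>" by a JSON object that holds its "method" and its "body". play_rows: Moves the arm, as the interface text tells. Its arguments: {"type":"object","properties":{"steps":{"type":"array"},"grip_force":{"type":"number"}},"required":["steps"]}

```bash
mkdir -p pics; cat > h.py <<'E'
import numpy as np,cv2
from workcell import telemetry,capture,job
from scipy.spatial.transform import Rotation as R
def KD(c): return np.array([[c["fx"],0,c["cx"]],[0,c["fy"],c["cy"]],[0,0,1.]]),np.array(c["distortion"],float)
def rays(c,uv):
    K,D=KD(c); p=cv2.undistortPoints(np.array(uv,float).reshape(-1,1,2),K,D).reshape(-1,2)
    T=np.array(c["T"]); d=np.c_[p[:,0],-p[:,1],-np.ones(len(p))]@T[:3,:3].T
    return T[:3,3],d
def onz(c,uv,z):
    o,d=rays(c,uv); return o+d*((z-o[2])/d[:,2])[:,None]
def proj(c,P):
    K,D=KD(c);T=np.linalg.inv(np.array(c["T"])); q=np.atleast_2d(P)@T[:3,:3].T+T[:3,3]
    return cv2.projectPoints((q*[1,-1,-1]).reshape(-1,1,3),np.zeros(3),np.zeros(3),K,D)[0].reshape(-1,2)
def save(n,img): cv2.imwrite(f"pics/{n}.png",cv2.cvtColor(np.ascontiguousarray(img),cv2.COLOR_RGB2BGR))
E
python3 - <<'E'
from h import *
import pickle
np.set_printoptions(precision=4,suppress=True)
o=telemetry.get_obs();print(o)
for n in("top","side","wrist"):
    c=capture(n);pickle.dump(c,open(n+".pkl","wb"));save(n+"0",c["img"]);print(n,np.array(c["T"]),c["fx"],c["distortion"])
E
```

```text
{'clock': 0.0, 'joint_positions': array([ 1.0409,  0.3595,  1.5114,  0.    ,  1.2725, -0.1151]), 'joint_velocities': array([-0.0004,  0.0018,  0.0001,  0.0006,  0.0021, -0.001 ]), 'tau': array([ -0.0012, -51.5346, -27.0736,   0.067 ,   0.0348,  -0.0002]), 'ee_pos': array([0.2416, 0.5488, 0.4038]), 'tool_rot': array([-0.6468, -3.0737,  0.0027]), 'wrist_force': array([-0.0086, -0.3901,  1.1671]), 'moment': array([-0.0168, -0.0312, -0.0224]), 'finger_gap': 0.08767784636638175}
top [[ 0.0139  0.987  -0.16    0.3729]
 [-0.9998  0.0115 -0.0162  0.0005]
 [-0.0141  0.1602  0.987   1.404 ]
 [ 0.      0.      0.      1.    ]] 472.3016951661199 [0.008 0.    0.    0.    0.   ]
side [[ 0.9982  0.0301 -0.0517  0.5394]
 [-0.0581  0.6959 -0.7158 -0.9527]
 [ 0.0144  0.7175  0.6964  1.0176]
 [ 0.      0.      0.      1.    ]] 606.1350729931246 [0.0387 0.     0.     0.     0.    ]
wrist [[ 0.4035 -0.8772 -0.2603  0.1682]
 [ 0.915   0.3865  0.116   0.5808]
 [-0.0011 -0.285   0.9585  0.384 ]
 [ 0.      0.      0.      1.    ]] 363.00646312020586 [-0.0455  0.      0.      0.      0.    ]
```

View pics/top0.png

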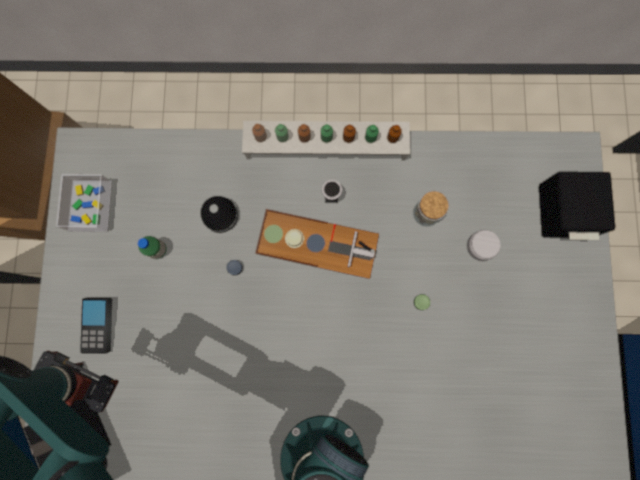

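View pics/side0.png

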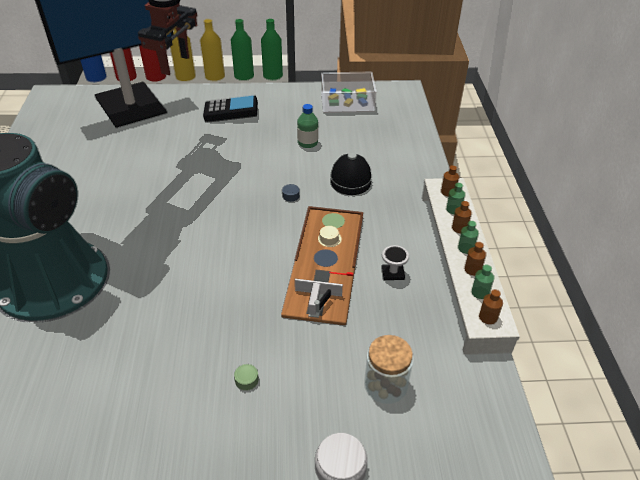

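```bash
python3 - <<'E'
from h import *
import pickle
np.set_printoptions(precision=4,suppress=True)
t=pickle.load(open("top.pkl","rb"));s=pickle.load(open("side.pkl","rb"))
a=cv2.resize(t["img"][200:285,245:390],None,fx=5,fy=5,interpolation=cv2.INTER_CUBIC)
b=cv2.resize(s["img"][200:330,275:375],None,fx=4,fy=4,interpolation=cv2.INTER_CUBIC)
im=np.zeros((600,800,3),np.uint8)
im[:425,:725]=a;save("c1",im)
save("c2",b)
def blob(c,box,lo,hi,name,zs):
    x0,y0,x1,y1=box; h=cv2.cvtColor(c["img"],cv2.COLOR_RGB2HSV)
    m=cv2.inRange(h,np.array(lo),np.array(hi)); k=np.zeros_like(m);k[y0:y1,x0:x1]=m[y0:y1,x0:x1]
    n,l,st,ce=cv2.connectedComponentsWithStats(k)
    i=1+np.argmax(st[1:,4]); print(name,ce[i],st[i],[onz(c,[ce[i]],z)[0] for z in zs])
def px(c,u,v): print((u,v),cv2.cvtColor(c["img"],cv2.COLOR_RGB2HSV)[v,u])
for p in [(422,302),(235,267),(274,234),(316,243),(333,232),(410,310),(245,280),(310,254)]: px(t,*p)
for p in [(246,373),(290,189),(333,220),(325,258),(340,274)]: px(s,*p)
G=([35,50,60],[70,255,255]);B=([100,60,20],[125,255,140]);Rd=([0,180,60],[6,255,255])
blob(t,(405,285,440,320),*G,"sage stone top",[.024,.012])
blob(t,(220,250,250,285),*B,"slate stone top",[.024,.012])
blob(t,(255,215,290,250),*G,"round sage top",[.012])
blob(t,(303,230,328,255),*B,"round slate top",[.012])
blob(t,(320,215,345,245),*Rd,"mark top",[.012,.018])
blob(s,(225,350,270,400),*G,"sage stone side",[.024,.012])
blob(s,(275,175,305,205),*B,"slate stone side",[.024,.012])
blob(s,(315,205,355,235),*G,"round sage side",[.012])
blob(s,(308,245,345,270),*B,"round slate side",[.012])
blob(s,(325,265,362,285),*Rd,"mark side",[.012,.018])
E
```

```text
(422, 302) [ 43  67 153]
(235, 267) [109  40 103]
(274, 234) [ 42  63 153]
(316, 243) [109  47 103]
(333, 232) [  7 198 174]
(410, 310) [ 26  12 148]
(245, 280) [ 21  12 143]
(310, 254) [ 14 173 153]
(246, 373) [ 48  66 178]
(290, 189) [106  60 102]
(333, 220) [ 48  67 174]
(325, 258) [107  64 104]
(340, 274) [  5 187 184]
sage stone top [421.5926 301.8571] [414 295  16  15 189] [array([ 0.437 , -0.2824,  0.024 ]), array([ 0.4375, -0.2849,  0.012 ])]Traceback (most recent call last):
  File "<stdin>", line 20, in <module>
  File "<stdin>", line 14, in blob
    return _wrapfunc(a, 'argmax', axis=axis, out=out, **kwds)
    return bound(*args, **kwds)
ValueError: attempt to get argmax of an empty sequence
```

View pics/c2.png

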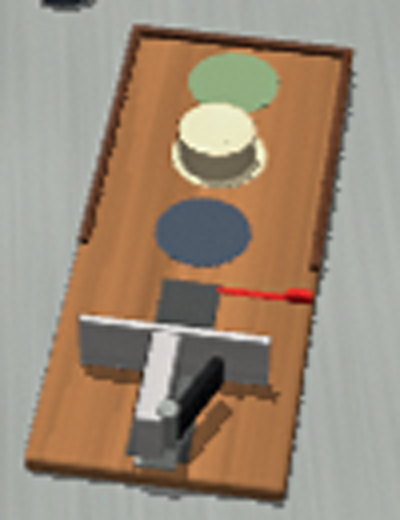

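```bash
cat > m.py <<'E'
from h import *
import pickle
np.set_printoptions(precision=4,suppress=True)
t=pickle.load(open("top.pkl","rb"));s=pickle.load(open("side.pkl","rb"))
def blob(c,box,lo,hi,name,zs):
    x0,y0,x1,y1=box; h=cv2.cvtColor(c["img"],cv2.COLOR_RGB2HSV)
    m=cv2.inRange(h,np.array(lo),np.array(hi)); k=np.zeros_like(m);k[y0:y1,x0:x1]=m[y0:y1,x0:x1]
    n,l,st,ce=cv2.connectedComponentsWithStats(k)
    if n<2: print(name,"none");return
    i=1+np.argmax(st[1:,4]); print(name,ce[i],st[i],[onz(c,[ce[i]],z)[0] for z in zs])
    return (l==i).astype(np.uint8)
G=([35,45,60],[70,255,255]);B=([98,28,20],[125,255,140]);Rd=([0,190,60],[9,255,255]);Y=([20,45,150],[34,140,255])
W=([5,110,40],[19,255,255])
if __name__=="__main__":
    blob(t,(405,285,440,320),*G,"sage stone top",[.024,.012])
    blob(t,(220,250,250,285),*B,"slate stone top",[.024,.012])
    blob(t,(255,215,290,250),*G,"round sage top",[.012])
    blob(t,(303,230,328,255),*B,"round slate top",[.012])
    blob(t,(283,225,306,252),*Y,"cream top",[.012,.036])
    blob(t,(320,215,345,245),*Rd,"mark top",[.012,.018])
    blob(s,(225,350,270,400),*G,"sage stone side",[.024,.012])
    blob(s,(275,175,305,205),*B,"slate stone side",[.024,.012])
    blob(s,(315,205,355,235),*G,"round sage side",[.012])
    blob(s,(308,245,345,270),*B,"round slate side",[.012])
    blob(s,(325,265,362,285),*Rd,"mark side",[.012,.018])
    m=blob(t,(250,200,390,285),*W,"tray",[.012])
    print(onz(t,cv2.boxPoints(cv2.minAreaRect(cv2.findNonZero(m))),.012))
E
python3 m.py
```

```text
sage stone top [421.6616 301.7273] [414 294  16  16 198] [array([ 0.4374, -0.2826,  0.024 ]), array([ 0.4379, -0.2851,  0.012 ])]
slate stone top [234.3497 267.2308] [228 261  14  13 143] [array([0.5311, 0.2652, 0.024 ]), array([0.5324, 0.2675, 0.012 ])]
round sage top [273.0369 233.4885] [265 226  17  16 217] [array([0.6357, 0.1553, 0.012 ])]
round slate top [315.3439 242.6931] [308 235  16  16 189] [array([0.6092, 0.0279, 0.012 ])]
cream top [293.3312 239.0318] [285 230  18  18 157] [array([0.6195, 0.094 , 0.012 ]), array([0.6153, 0.0924, 0.036 ])]
mark top [332.8077 231.2308] [331 225   5  15  26] [array([ 0.6446, -0.024 ,  0.012 ]), array([ 0.6435, -0.0239,  0.018 ])]
sage stone side [245.9173 376.6633] [234 364  24  26 496] [array([ 0.4396, -0.2939,  0.024 ]), array([ 0.4384, -0.286 ,  0.012 ])]
slate stone side [290.3893 192.2131] [282 184  18  18 244] [array([0.5331, 0.254 , 0.024 ]), array([0.533 , 0.2686, 0.012 ])]
round sage side [332.9136 219.9794] [322 213  23  15 243] [array([0.6362, 0.1567, 0.012 ])]
round slate side [325.3525 257.6136] [314 250  23  16 295] [array([0.61  , 0.0276, 0.012 ])]
mark side [342.8913 273.1304] [330 272  23   4  46] [array([ 0.6469, -0.0231,  0.012 ]), array([ 0.6462, -0.0286,  0.018 ])]
tray [317.5303 243.7248] [ 257  210  122   68 3732] [array([0.6061, 0.0213, 0.012 ])]
[[ 0.5751  0.205   0.012 ]
 [ 0.7111  0.1804  0.012 ]
 [ 0.639  -0.1617  0.012 ]
 [ 0.5057 -0.1324  0.012 ]]
```

View pics/c1.png

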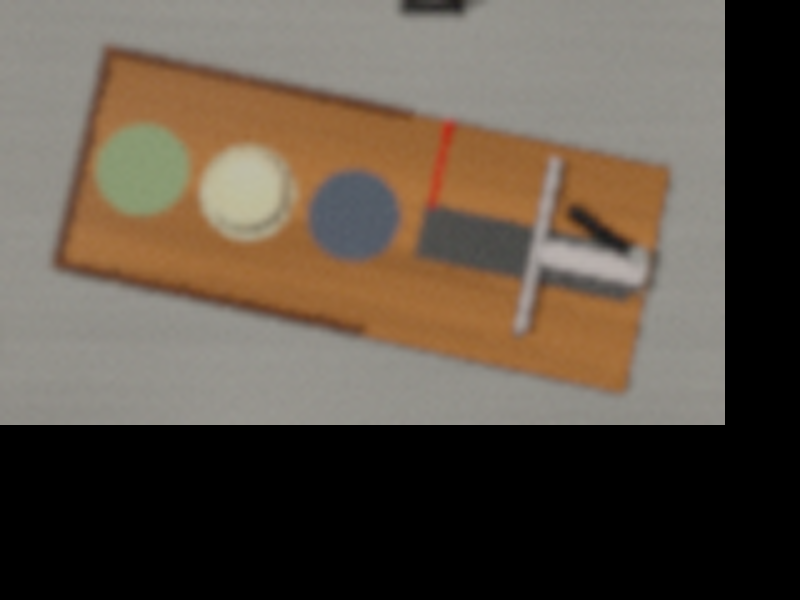

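```bash
cat >> h.py <<'E'
YAW=np.arctan2(-.2023,.979)   # tray x axis direction
def goal(x,y,zg,yaw=YAW,flip=None):
    """rows numbers for grasp point (x,y,zg), tool down, tool y along +-tray x"""
    o=telemetry.get_obs();Rc=R.from_rotvec(o["tool_rot"]);best=None
    for s in(1,-1):
        ty=s*np.array([np.cos(yaw),np.sin(yaw),0]);tz=np.array([0,0,-1.]);tx=np.cross(ty,tz)
        Rt=R.from_matrix(np.c_[tx,ty,tz]);d=(Rc.inv()*Rt).as_rotvec(degrees=True)
        if best is None or np.linalg.norm(d)<np.linalg.norm(best): best=d
    sh=Rc.inv().apply(np.array([x,y,zg+.163])-o["ee_pos"])*1000
    print("turn",best.round(2),"shift",sh.round(1),"clock",o["clock"],"gap",o["finger_gap"],"F",o["wrist_force"].round(2), "j",o["joint_positions"].round(2))
E
python3 -c "
from h import *
goal(.532,.266,.1)"
```

```text
turn [-7.000e-02  5.000e-02  7.791e+01] shift [-379.7 -141.7  141.2] clock 0.15 gap 0.08773840333833674 F [ 0.49 -0.26  0.63] j [ 1.04  0.36  1.51 -0.    1.27 -0.12]
```

>>> {"method": "play_rows", "body": {"steps": [[[0,0,78,-380,-142,141,80],[0,0,78,-380,-142,141,80],[0,0,78,-380,-142,141,80],[0,0,78,-380,-142,141,80],[0,0,78,-380,-142,141,80],[0,0,78,-380,-142,141,80],[0,0,78,-380,-142,141,80],[0,0,78,-380,-142,141,80]]], "grip_force": 20}}

```text
clock: 1.15
ee_pos: [0.5346, 0.263, 0.2619]
tool_rot: [2.445, 1.973, -0.003]
wrist_force: [-0.3, 0.9, 0.4]
finger_gap: 0.08
```

>>> {"method": "play_rows", "body": {"steps": [[[0,0,0,0,0,0,80],[0,0,0,0,0,0,80]]]}}

```text
clock: 1.4
ee_pos: [0.532, 0.2663, 0.2637]
tool_rot: [-2.436, -1.984, 0.0]
wrist_force: [-0.1, -0.2, 0.5]
finger_gap: 0.08
```

```bash
python3 -c "
from h import *
c=capture('wrist');save('w1',c['img'])
goal(.532,.266,.1)
for P in [(.532,.266,.024),(.532,.266,0),(.532-.0225,.266+.0047,.024)]: print(proj(c,P))"
```

```text
turn [ 0.   -0.    0.02] shift [-0.5  0.2  0.8] clock 1.45 gap 0.0798836771120369 F [-0.05  0.06 -0.27] j [0.35 0.51 1.66 0.   0.97 0.55]
[[323.2049855  251.14991068]]
[[322.97959074 239.62909651]]
[[287.44041528 251.06870875]]
```

View pics/w1.png

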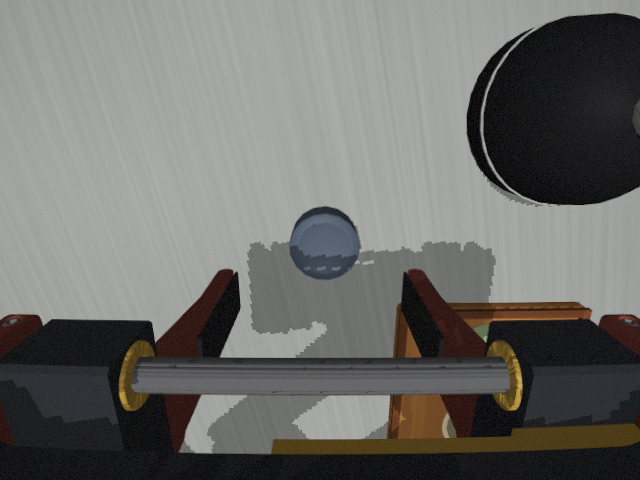

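>>> {"method": "play_rows", "body": {"steps": [[[0,0,0,-0.5,0,40,80],[0,0,0,-0.5,0,70,70],[0,0,0,-0.5,0,78,60],[0,0,0,-0.5,0,78,60],[0,0,0,-0.5,0,78,40],[0,0,0,-0.5,0,78,40],[0,0,0,-0.5,0,78,40],[0,0,0,-0.5,0,78,40]]]}}

```text
clock: 2.45
ee_pos: [0.5329, 0.2658, 0.1869]
tool_rot: [2.437, 1.981, 0.003]
wrist_force: [-0.4, 1.2, 6.3]
finger_gap: 0.0452
```

```bash
python3 -c "
from h import *
goal(.532,.266,.1)
goal(.6096,.0277,.1)"
```

```text
turn [ 0.11 -0.07 -0.1 ] shift [  0.1  -0.8 -76.1] clock 2.45 gap 0.04521267282287456 F [-0.41  1.2   6.33] j [0.35 0.62 1.71 0.   0.81 0.55]
turn [ 0.11 -0.07 -0.1 ] shift [-217.3  123.8  -76.2] clock 2.45 gap 0.04521267282287456 F [-0.41  1.2   6.33] j [0.35 0.62 1.71 0.   0.81 0.55]
```

>>> {"method": "play_rows", "body": {"steps": [[[0,0,0,0,0,-30,40],[0,0,0,0,0,-70,40],[0,0,0,-60,34,-76,40],[0,0,0,-110,62,-76,40],[0,0,0,-160,91,-76,40],[0,0,0,-217,124,-76,40],[0,0,0,-217,124,-76,40],[0,0,0,-217,124,-76,40]]]}}

```text
clock: 3.45
ee_pos: [0.609, 0.0276, 0.2615]
tool_rot: [-2.438, -1.98, 0.001]
wrist_force: [-0.6, 0.7, -0.4]
finger_gap: 0.0452
```

```bash
python3 -c "
from h import *
c=capture('wrist');save('w2',c['img'])
goal(.6096,.0277,.036)
for P in [(.6096,.0277,.012),(.6358,.156,.012),(.6228,.0920,.012)]: print(proj(c,P))"
```

```text
turn [-0.07 -0.01 -0.09] shift [-0.6  1.1 62.5] clock 3.5 gap 0.0455570523643628 F [ 0.34 -0.15 -1.08] j [-0.07  0.53  1.63  0.    0.98  0.14]
[[324.05214102 245.52031558]]
[[323.33861643  29.01607297]]
[[323.84643519 144.88613329]]
```

View pics/w2.png

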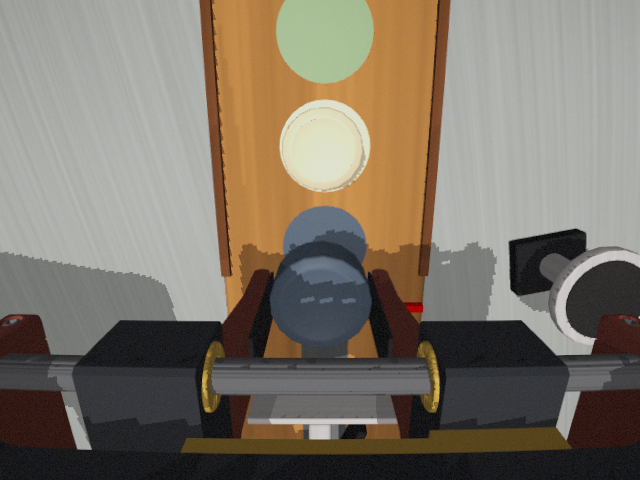

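>>> {"method": "play_rows", "body": {"steps": [[[0,0,0,-0.5,1,30,40],[0,0,0,-0.5,1,52,40],[0,0,0,-0.5,1,60,40],[0,0,0,-0.5,1,62.5,40],[0,0,0,-0.5,1,63,40],[0,0,0,-0.5,1,63,40]]]}}

```text
clock: 4.25
ee_pos: [0.6107, 0.0272, 0.1994]
tool_rot: [2.436, 1.982, 0.002]
wrist_force: [0.5, -1.0, -0.4]
finger_gap: 0.0455
```

```bash
python3 -c "
from h import *
goal(.6096,.0277,.036)"
```

```text
turn [ 0.08 -0.01 -0.08] shift [ 0.3 -1.1  0.4] clock 4.25 gap 0.04546379079298595 F [ 0.54 -0.98 -0.44] j [-0.07  0.61  1.67 -0.    0.86  0.14]
```

>>> {"method": "play_rows", "body": {"steps": [[[0,0,0,0,-0.5,0.7,40],[0,0,0,0,-0.5,1.2,40],[0,0,0,0,-0.5,1.2,40]]]}}

```text
clock: 4.62
ee_pos: [0.6103, 0.0271, 0.1989]
tool_rot: [2.437, 1.981, 0.002]
wrist_force: [-1.7, 0.4, 7.7]
finger_gap: 0.0454
```

>>> {"method": "play_rows", "body": {"steps": [[[0,0,0,0,0,0,50],[0,0,0,0,0,0,60],[0,0,0,0,0,0,70],[0,0,0,0,0,-10,70],[0,0,0,0,0,-60,75],[0,0,0,0,0,-85,75],[0,0,0,0,0,-85,75],[0,0,0,0,0,-85,75]]]}}

```text
clock: 5.62
ee_pos: [0.6093, 0.0272, 0.2819]
tool_rot: [-2.437, -1.982, 0.001]
wrist_force: [-0.2, -0.1, 0.1]
finger_gap: 0.0748
```

```bash
python3 - <<'E'
from h import *
import pickle
np.set_printoptions(precision=4,suppress=True)
c=capture('wrist');save('w3',c['img']);pickle.dump(c,open('w3.pkl','wb'))
from m import blob,G,B,Y,Rd
b=lambda n,P,col,z,r=70:blob(c,[int(max(0,v)) for v in (*(proj(c,P)[0]-r),*(proj(c,P)[0]+r))],*col,n,z)
b("slate stone",(.6096,.0277,.036),B,[.036,.024],60)
b("sage round",(.6358,.156,.012),G,[.012])
b("cream",(.6228,.092,.036),Y,[.036,.024],55)
goal(.4382,-.2845,.12)
E
```

```text
slate stone [323.2393 236.3245] [ 286  200   76   75 4438] [array([0.6108, 0.0347, 0.036 ]), array([0.6101, 0.031 , 0.024 ])]
sage round [323.772  39.786] [ 280    0   89   86 6275] [array([0.6359, 0.1539, 0.012 ])]
cream [336.1957 162.5546] [287 113  75  73 889] [array([0.6283, 0.0797, 0.036 ]), array([0.6285, 0.0784, 0.024 ])]
turn [-0.12  0.02 -0.09] shift [-340.  -103.7   -1.3] clock 5.675 gap 0.07489327957354858 F [-0.19  0.04  0.56] j [-0.07  0.5   1.62 -0.    1.03  0.14]
```

View pics/w3.png

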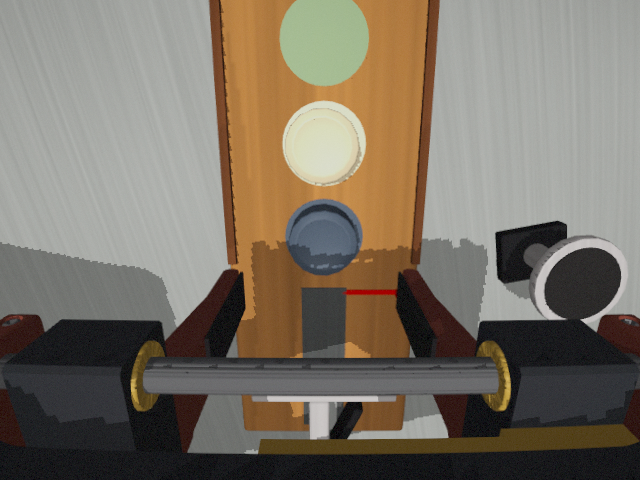

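```bash
python3 - <<'E'
from h import *
import pickle
np.set_printoptions(precision=4,suppress=True,linewidth=200)
c=pickle.load(open('w3.pkl','rb'))
print(onz(c,[[323.24,236.3]],.012))
a=np.linspace(0,2*np.pi,73)
for n,r,z in(("round",.028,.012),("stonetop",.023,.036),("stonebot",.023,.012)):
    q=proj(c,np.c_[.6097+r*np.cos(a),.0277+r*np.sin(a),0*a+z]);print(n,q.min(0),q.max(0))
im=c["img"]
print(im[190:290:2,324].tolist());print(im[250,280:370:2].tolist())
E
```

```text
[[0.6095 0.0273 0.012 ]]
round [284.6659 197.5487] [362.2842 271.6563]
stonetop [288.7676 212.6342] [358.6579 278.752 ]
stonebot [291.5976 204.5399] [355.3511 265.4048]
[[197, 141, 77], [196, 139, 74], [195, 140, 77], [195, 138, 72], [172, 129, 97], [100, 113, 128], [100, 114, 128], [49, 57, 65], [40, 42, 54], [42, 50, 57], [56, 63, 77], [92, 104, 120], [95, 107, 124], [101, 114, 128], [102, 115, 130], [83, 96, 113], [86, 99, 113], [86, 100, 115], [88, 101, 117], [89, 102, 117], [89, 102, 117], [89, 101, 117], [93, 106, 121], [94, 107, 122], [94, 107, 122], [92, 106, 118], [94, 108, 123], [93, 106, 123], [92, 106, 122], [98, 110, 124], [96, 112, 125], [98, 111, 125], [66, 74, 87], [66, 74, 84], [64, 77, 88], [68, 77, 88], [71, 79, 90], [95, 104, 117], [110, 123, 136], [74, 80, 91], [62, 70, 79], [51, 64, 71], [54, 59, 73], [133, 89, 47], [135, 88, 49], [132, 89, 48], [137, 92, 47], [136, 91, 51], [135, 90, 46], [56, 57, 55]]
[[126, 84, 41], [123, 80, 41], [121, 80, 40], [121, 81, 43], [87, 70, 59], [50, 57, 68], [54, 65, 73], [59, 67, 79], [62, 69, 81], [61, 71, 83], [59, 69, 78], [62, 69, 80], [60, 70, 79], [64, 72, 85], [62, 72, 81], [89, 104, 118], [93, 107, 121], [97, 109, 124], [100, 111, 126], [97, 109, 124], [96, 111, 127], [99, 112, 125], [96, 112, 125], [96, 109, 126], [96, 110, 125], [97, 114, 127], [98, 110, 125], [99, 110, 126], [97, 109, 123], [95, 109, 125], [99, 110, 127], [93, 110, 124], [93, 106, 123], [92, 105, 121], [91, 104, 119], [86, 98, 115], [80, 92, 109], [80, 92, 106], [60, 71, 79], [67, 71, 81], [161, 114, 67], [171, 120, 65], [133, 90, 49], [131, 88, 47], [131, 88, 44]]
```

>>> {"method": "play_rows", "body": {"steps": [[[0,0,0,-60,-18,0,80],[0,0,0,-340,-104,0,80],[0,0,0,-340,-104,0,80],[0,0,0,-340,-104,0,80],[0,0,0,-340,-104,0,80],[0,0,0,-340,-104,0,80],[0,0,0,-340,-104,0,80],[0,0,0,-340,-104,0,80]]]}}

```text
clock: 6.68
ee_pos: [0.4384, -0.2839, 0.2816]
tool_rot: [-2.437, -1.98, 0.0]
wrist_force: [-0.8, -0.1, 0.1]
finger_gap: 0.0799
```

>>> {"method": "play_rows", "body": {"steps": [[[0,0,0,0,0,0,80],[0,0,0,0,0,0,80]]]}}

```text
clock: 6.92
ee_pos: [0.4391, -0.2834, 0.2823]
tool_rot: [-2.435, -1.984, 0.0]
wrist_force: [0.6, 0.3, -1.0]
finger_gap: 0.0796
```

```bash
python3 - <<'E'
from h import *
np.set_printoptions(precision=4,suppress=True)
from m import blob,G
c=capture('wrist');save('w4',c['img'])
print(proj(c,(.4382,-.2845,.012)))
blob(c,(220,150,420,320),*G,"sage",[.024,.012])
goal(.4382,-.2845,.022)
E
```

```text
[[321.8718 238.1408]]
sage [321.741  239.5523] [ 290  206   65   68 3406] [array([ 0.4386, -0.2817,  0.024 ]), array([ 0.4379, -0.2855,  0.012 ])]
turn [-0.01 -0.    0.  ] shift [-1.1 -0.6 97.4] clock 6.975 gap 0.08000969153932339 F [-0.16 -0.05 -0.82] j [-0.71  0.4   1.81 -0.    0.93 -0.5 ]
```

>>> {"method": "play_rows", "body": {"steps": [[[0,0,0,-1.5,-0.6,50,80],[0,0,0,-1.5,-0.6,85,70],[0,0,0,-1.5,-0.6,95.5,60],[0,0,0,-1.5,-0.6,95.5,55],[0,0,0,-1.5,-0.6,95.5,40],[0,0,0,-1.5,-0.6,95.5,40],[0,0,0,-1.5,-0.6,95.5,40],[0,0,0,-1.5,-0.6,95.5,40]]]}}

```text
clock: 7.98
ee_pos: [0.4383, -0.2862, 0.1882]
tool_rot: [2.436, 1.98, 0.001]
wrist_force: [1.2, 0.2, 6.3]
finger_gap: 0.0455
```

```bash
python3 -c "
from h import *
goal(.4382,-.2845,.12)
goal(.636,.155,.12)"
```

```text
turn [ 0.13  0.07 -0.1 ] shift [  1.6  -0.2 -94.8] clock 7.975 gap 0.045473964757370644 F [1.21 0.18 6.31] j [-0.71  0.55  1.88  0.    0.71 -0.51]
turn [ 0.13  0.07 -0.1 ] shift [472.2 103.7 -95.1] clock 7.975 gap 0.045473964757370644 F [1.21 0.18 6.31] j [-0.71  0.55  1.88  0.    0.71 -0.51]
```

>>> {"method": "play_rows", "body": {"steps": [[[0,0,0,0,0,-40,40],[0,0,0,0,0,-95,40],[0,0,0,55,12,-95,40],[0,0,0,472,104,-95,40],[0,0,0,472,104,-95,40],[0,0,0,472,104,-95,40],[0,0,0,472,104,-95,40],[0,0,0,472,104,-95,40]]]}}

```text
clock: 8.98
ee_pos: [0.5893, 0.0526, 0.2824]
tool_rot: [2.437, 1.982, 0.0]
wrist_force: [0.7, -1.1, -0.4]
finger_gap: 0.0453
```

```bash
python3 -c "
from h import *
goal(.636,.155,.12)"
```

```text
turn [ 0.04  0.01 -0.09] shift [109.8  24.8  -0.6] clock 8.975 gap 0.045335135259812274 F [ 0.68 -1.08 -0.42] j [-0.03  0.48  1.66 -0.    1.    0.18]
```

>>> {"method": "play_rows", "body": {"steps": [[[0,0,0,55,12,0,40],[0,0,0,100,22,0,40],[0,0,0,110,25,0,40],[0,0,0,110,25,0,40],[0,0,0,110,25,0,40]]]}}

```text
clock: 9.6
ee_pos: [0.6351, 0.1519, 0.2818]
tool_rot: [-2.438, -1.981, 0.002]
wrist_force: [0.1, -0.4, -1.1]
finger_gap: 0.0452
```

```bash
python3 -c "
from h import *
goal(.636,.1555,.0372)"
```

```text
turn [-0.06  0.05 -0.15] shift [ 3.8  0.2 81.6] clock 9.6 gap 0.0452215450187788 F [ 0.09 -0.41 -1.09] j [ 0.13  0.55  1.51 -0.    1.08  0.34]
```

>>> {"method": "play_rows", "body": {"steps": [[[0,0,0,3.5,0,40,40],[0,0,0,3.5,0,70,40],[0,0,0,3.5,0,79,40],[0,0,0,3.5,0,80.5,40],[0,0,0,3.5,0,80.5,40]]]}}

```text
clock: 10.22
ee_pos: [0.637, 0.1563, 0.2026]
tool_rot: [2.437, 1.981, 0.002]
wrist_force: [0.3, -0.1, -0.5]
finger_gap: 0.045
```

```bash
python3 -c "
from h import *
goal(.636,.1555,.0372)"
```

```text
turn [ 0.1  -0.03 -0.12] shift [-1.  -0.8  2.4] clock 10.225 gap 0.045006029804237256 F [ 0.26 -0.12 -0.47] j [ 0.14  0.65  1.56 -0.    0.93  0.34]
```

>>> {"method": "play_rows", "body": {"steps": [[[0,0,0,-0.5,-0.5,1,40],[0,0,0,-0.5,-0.5,1.8,40],[0,0,0,-0.5,-0.5,1.8,40]]]}}

```text
clock: 10.6
ee_pos: [0.6361, 0.1563, 0.2003]
tool_rot: [2.437, 1.982, 0.001]
wrist_force: [-0.9, -0.1, 3.5]
finger_gap: 0.0451
```

>>> {"method": "play_rows", "body": {"steps": [[[0,0,0,0,0,0.6,40],[0,0,0,0,0,0.6,40]]]}}

```text
clock: 10.85
ee_pos: [0.6361, 0.1563, 0.2003]
tool_rot: [2.437, 1.982, 0.001]
wrist_force: [-2.1, -1.1, 8.2]
finger_gap: 0.0452
```

>>> {"method": "play_rows", "body": {"steps": [[[0,0,0,0,0,0,50],[0,0,0,0,0,0,60],[0,0,0,0,0,0,70],[0,0,0,0,0,-10,70],[0,0,0,0,0,-60,75],[0,0,0,0,0,-105,80],[0,0,0,0,0,-105,80]]]}}

```text
clock: 11.72
ee_pos: [0.6377, 0.1565, 0.309]
tool_rot: [2.434, 1.979, 0.012]
wrist_force: [-0.1, 0.1, -0.3]
finger_gap: 0.0799
```

```bash
python3 -c "
from h import *
goal(.5843,-.0947,.14)"
```

```text
turn [ 0.47 -0.16 -0.09] shift [-256.8   -1.1    5.3] clock 11.725 gap 0.07993051696186512 F [-0.14  0.11 -0.32] j [ 0.14  0.53  1.49 -0.    1.12  0.34]
```

>>> {"method": "play_rows", "body": {"steps": [[[0,0,0,-60,0,0,85],[0,0,0,-257,0,0,85],[0,0,0,-257,0,0,85],[0,0,0,-257,0,0,85],[0,0,0,-257,0,0,85],[0,0,0,-257,0,0,85],[0,0,0,-257,0,0,85]]]}}

```text
clock: 12.6
ee_pos: [0.5836, -0.0939, 0.3037]
tool_rot: [-2.436, -1.983, 0.0]
wrist_force: [0.1, 0.0, 0.2]
finger_gap: 0.0847
```

```bash
python3 - <<'E'
from h import *
import pickle
goal(.5843,-.0947,.14)
np.set_printoptions(precision=4,suppress=True)
w=capture('wrist');pickle.dump(w,open('w5.pkl','wb'))
s=capture('side');pickle.dump(s,open('s5.pkl','wb'))
im=np.zeros((600,800,3),np.uint8)
im[:480,:640]=w["img"]
save("w5",im[:480,:640]);save("s5",cv2.resize(s["img"][195:340,270:380],None,fx=4,fy=4,interpolation=cv2.INTER_CUBIC))
E
```

```text
turn [-0.04 -0.03 -0.02] shift [-0.6  0.9  0.7] clock 12.6 gap 0.08472395375684715 F [0.1  0.02 0.16] j [-0.28  0.45  1.64  0.    1.05 -0.07]
```

View pics/w5.png

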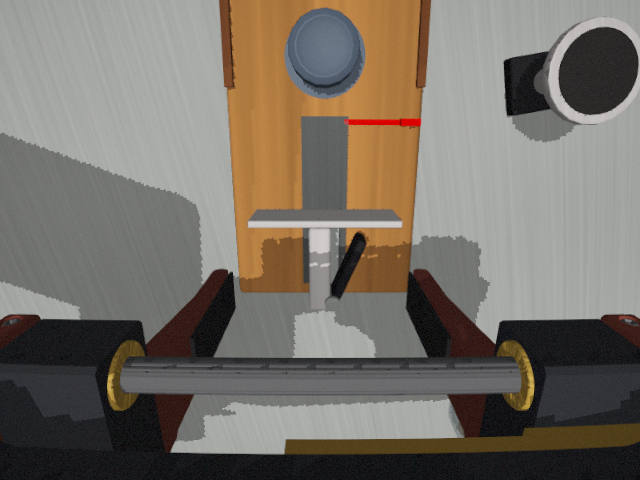

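```bash
python3 - <<'E'
from h import *
import pickle
np.set_printoptions(precision=4,suppress=True)
from m import blob,Rd
c=pickle.load(open('w5.pkl','rb'))
p0=np.array([.6096,.0277]);u=np.array([.2023,.979]);u/=np.linalg.norm(u);x=np.array([u[1],-u[0]])
T=lambda P:np.c_[(P[:,:2]-p0)@x,(P[:,:2]-p0)@u]*1000
h=c["img"]
print("plate L,R back top edge, centre",T(onz(c,[[248,227],[402,227],[325,224],[325,220.5]],.05)))
print(h[205:235,280].tolist())
m=blob(c,(330,105,430,140),*Rd,"mark",[.012,.018])
ys,xs=np.nonzero(m)
for a,b in((345,395),(402,420)):
    k=(xs>=a)&(xs<b);print(a,ys[k].min(),ys[k].max(),ys[k].mean())
k=(xs>=345)&(xs<395);print("line",T(onz(c,[[370,ys[k].mean()]],.012)))
k=(xs>=403);print("clip",T(onz(c,[[xs[k].mean(),ys[k].mean()]],.017)),T(onz(c,[[xs[k].mean(),ys[k].mean()]],.012)))
E
```

```text
plate L,R back top edge, centre [[ -51.2728 -112.4224]
 [  52.1013 -112.4649]
 [   0.4083 -110.3647]
 [   0.4015 -107.9452]]
[[183, 128, 69], [183, 128, 68], [181, 125, 63], [166, 117, 70], [120, 97, 83], [101, 100, 98], [105, 103, 102], [105, 104, 104], [105, 103, 102], [105, 104, 102], [102, 101, 101], [103, 103, 101], [104, 104, 101], [106, 103, 103], [100, 97, 97], [123, 120, 117], [172, 169, 168], [203, 200, 199], [208, 204, 203], [205, 202, 200], [203, 200, 198], [198, 194, 192], [185, 170, 158], [178, 129, 82], [182, 129, 70], [182, 127, 67], [183, 127, 69], [183, 129, 72], [181, 125, 64], [182, 127, 72]]
mark [387.2158 121.5556] [345 118  76   9 468] [array([ 0.6452, -0.0249,  0.012 ]), array([ 0.6441, -0.0247,  0.018 ])]
345 119 124 121.4494382022472
402 118 126 121.73684210526316
line [[ 33.0572 -44.2541]]
clip [[ 61.973  -44.3661]] [[ 63.1778 -44.3412]]
```

```bash
cat >> h.py <<'E'
p0=np.array([.6096,.0277]);u=np.array([.2023,.979]);u/=np.linalg.norm(u);xt=np.array([u[1],-u[0]])
def tg(xmm,ymm,z): goal(*(p0+xt*xmm/1000+u*ymm/1000),z)
def where():
    e=telemetry.get_obs();d=e["ee_pos"][:2]-p0;print("tray x,y",d@xt*1e3,d@u*1e3,"z",e["ee_pos"][2]-.163,"F tray",e["wrist_force"][:2]@xt,e["wrist_force"][:2]@u,e["wrist_force"][2])
E
python3 -c "
from h import *
tg(.4,-129,.039);where()"
```

```text
turn [-0.02 -0.01  0.02] shift [ -4.8   1.2 101.9] clock 12.7 gap 0.08484701272890575 F [-0.05  0.89 -0.12] j [-0.28  0.45  1.64  0.    1.05 -0.07]
tray x,y -0.7648664290885002 -124.18025207353043 z 0.14089438385591088 F tray -0.22947435438042618 0.8575069142697593 -0.1192560323405102
```

Descend behind the plate, straddling spine and lever.

>>> {"method": "play_rows", "body": {"steps": [[[0,0,0,-5,1,40,78],[0,0,0,-5,1,80,78],[0,0,0,-5,1,97,78],[0,0,0,-5,1,101,78],[0,0,0,-5,1,101,78]]]}}

```text
clock: 13.32
ee_pos: [0.584, -0.1003, 0.2038]
tool_rot: [2.436, 1.982, 0.001]
wrist_force: [0.4, 0.4, 0.1]
finger_gap: 0.0784
```

```bash
python3 - <<'E'
from h import *
import pickle
tg(.4,-56.7,.039);where()
w=capture('wrist');pickle.dump(w,open('w6.pkl','wb'));save("w6",w["img"])
E
```

```text
turn [ 0.07  0.01 -0.06] shift [73.8 -0.5  1.8] clock 13.325 gap 0.07839620242285139 F [0.41 0.39 0.14] j [-0.29  0.59  1.71 -0.    0.84 -0.08]
tray x,y 0.8428734946407849 -130.490862709941 z 0.040819873354406094 F tray 0.32103145532291866 0.45974803874472336 0.14323217414519446
```

View pics/w6.png

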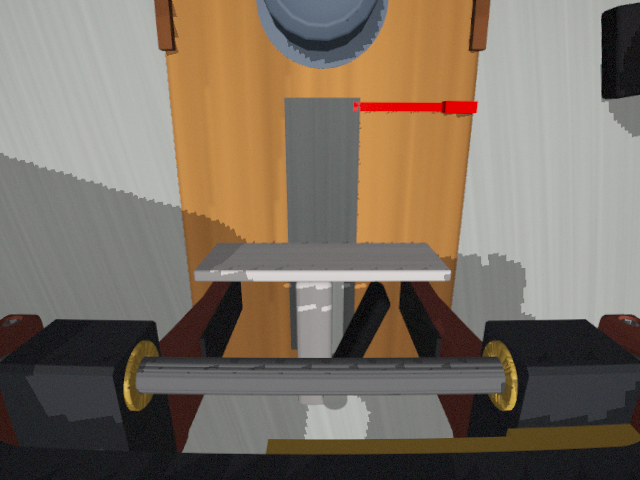

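>>> {"method": "play_rows", "body": {"steps": [[[0,0,0,6,0,1,78],[0,0,0,12,0,1.5,78],[0,0,0,22,0,1.5,78],[0,0,0,32,0,1.5,78],[0,0,0,42,0,1.5,78],[0,0,0,52,0,1.5,78],[0,0,0,60,0,1.5,78],[0,0,0,64,0,1.5,78]]]}}

```text
clock: 14.38
ee_pos: [0.5969, -0.0372, 0.2018]
tool_rot: [2.436, 1.982, 0.0]
wrist_force: [-0.2, -6.6, 4.0]
finger_gap: 0.0781
```

```bash
cat > g.py <<'E'
from h import *
from m import Rd
import sys
c=capture('wrist');save(sys.argv[1],c["img"]);where()
T=lambda P:np.c_[(P[:,:2]-p0)@xt,(P[:,:2]-p0)@u]*1000
g=proj(c,np.r_[p0+xt*.0+u*-.044,.05])[0]
im=c["img"].astype(int);lo=im.min(2);sat=im.max(2)-lo
for X in(-30,30):
    # scan along tray y for bright grey plate top at z=.05
    ys=np.arange(-130,-25,.25);pts=np.c_[p0+xt*X/1000+u*ys[:,None]/1000,np.full(len(ys),.05)]
    q=np.round(proj(c,pts)).astype(int);ok=(q[:,0]>=0)&(q[:,0]<640)&(q[:,1]>=0)&(q[:,1]<480)
    b=[y for y,(a,r),o in zip(ys,q,ok) if o and lo[r,a]>150 and sat[r,a]<40 and r<335]
    print("plate top at x",X,min(b,default=None),max(b,default=None))
h=cv2.cvtColor(c["img"],cv2.COLOR_RGB2HSV);m=cv2.inRange(h,np.array(Rd[0]),np.array(Rd[1]));m[:,:330]=0;m[330:]=0;m[:,480:]=0
yy,xx=np.nonzero(m)
if len(yy): print("red",len(yy),T(onz(c,[[xx.mean(),yy.mean()]],.013)))
E
python3 g.py w7
```

```text
tray x,y 0.7042621781140008 -65.88083166748758 z 0.03876828731115134 F tray 1.3322396729085895 -4.455891032714579 2.7517274966596856
plate top at x -30 -51.5 -51.25
plate top at x 30 -53.25 -49.75
red 1003 [[ 45.4081 -44.7097]]
```

View pics/w7.png

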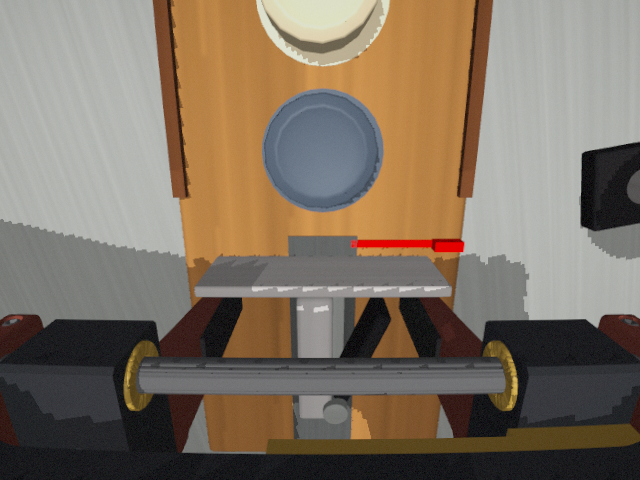

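>>> {"method": "play_rows", "body": {"steps": [[[0,0,0,3,0,0,78],[0,0,0,6,0,0,78],[0,0,0,7,0,0,78],[0,0,0,7,0,0,78]]]}}

```text
clock: 14.92
ee_pos: [0.5982, -0.0309, 0.2017]
tool_rot: [2.436, 1.982, 0.0]
wrist_force: [0.6, -4.9, 2.9]
finger_gap: 0.0782
```

```bash
python3 g.py w8; python3 - <<'E'
import cv2
a=cv2.imread('pics/w8.png')[210:320,180:480]
cv2.imwrite('pics/w8c.png',cv2.resize(a,None,fx=2.6,fy=2.6,interpolation=cv2.INTER_CUBIC))
E
```

```text
tray x,y 0.6684493150765594 -59.66869336001076 z 0.03866239002515334 F tray 1.8102976524182242 -5.176259488002115 3.1953805994677693
plate top at x -30 None None
plate top at x 30 -44.25 -43.0
red 698 [[ 50.7422 -44.3206]]
```

View pics/w8c.png

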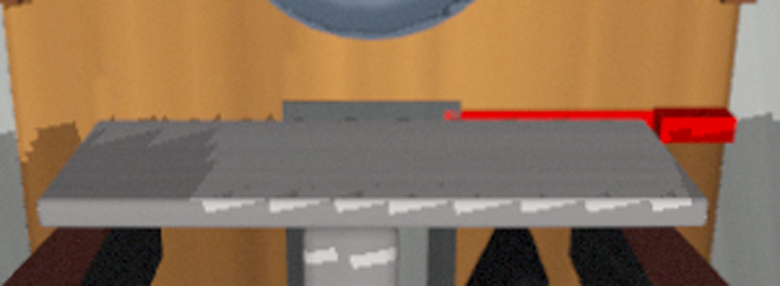

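```bash
python3 - <<'E'
from h import *
c=capture('wrist');where()
T=lambda P:(np.c_[(P[:,:2]-p0)@xt,(P[:,:2]-p0)@u]*1000).round(1).tolist()
print("top",T(onz(c,[[325,286.2],[325,297.3],[325,291.7],[195.8,297],[452,297]],.05)))
print("front bottom", T(onz(c,[[325,256.5]],.014)))
print("line",T(onz(c,[[390,254.2]],.012)),"clip top face front/back edge",T(onz(c,[[448,252],[448,257]],.018)),"clip base",T(onz(c,[[448,264.5]],.012)))
E
```

```text
tray x,y 0.6704771326156488 -59.69484397504948 z 0.03867022822310698 F tray 1.7956325274651568 -5.304051312813545 3.6601157192552707
top [[1.0, -43.2], [1.1, -48.1], [1.0, -45.6], [-51.1, -48.0], [52.3, -48.2]]
front bottom [[1.5, -44.2]]
line [[33.9, -43.8]] clip top face front/back edge [[60.7, -40.5], [61.0, -43.1]] clip base [[63.6, -49.4]]
```

>>> {"method": "play_rows", "body": {"steps": [[[0,0,0,1,0,0,78],[0,0,0,1.7,0,0,78],[0,0,0,1.7,0,0,78],[0,0,0,1.7,0,0,78],[0,0,0,1.7,0,0,78]]]}}

```text
clock: 15.65
ee_pos: [0.5985, -0.0293, 0.2017]
tool_rot: [2.437, 1.982, -0.0]
wrist_force: [1.4, -5.1, 2.4]
finger_gap: 0.0778
```

```bash
python3 g.py w9
```

```text
tray x,y 0.6799020235093111 -58.080139725924035 z 0.03867737097670759 F tray 2.942403353578313 -4.918561067987403 2.714634141434641
plate top at x -30 None None
plate top at x 30 -41.75 -41.5
red 389 [[ 62.0938 -45.1934]]
```

>>> {"method": "play_rows", "body": {"steps": [[[0,0,0,0,0,0,70],[0,0,0,0,0,0,60],[0,0,0,0,0,0,50],[0,0,0,0,0,0,42],[0,0,0,0,0,0,34],[0,0,0,0,0,0,26],[0,0,0,0,0,0,18],[0,0,0,0,0,0,15]]], "grip_force": 25}}

```text
clock: 16.7
ee_pos: [0.599, -0.0294, 0.2014]
tool_rot: [2.436, 1.981, 0.001]
wrist_force: [3.1, -6.1, -1.2]
finger_gap: 0.0211
```

>>> {"method": "play_rows", "body": {"steps": [[[0,0,0,0,0,0,10],[0,0,0,0,0,0,10],[0,0,0,0,0,0,10],[0,0,0,0,0,0,10]]]}}

```text
clock: 17.2
ee_pos: [0.599, -0.0294, 0.2014]
tool_rot: [2.436, 1.981, 0.001]
wrist_force: [3.3, -5.9, -1.3]
finger_gap: 0.0212
```

```bash
python3 g.py w10; python3 - <<'E'
import cv2
a=cv2.imread('pics/w10.png')
cv2.imwrite('pics/w10c.png',cv2.resize(a[80:480,160:490],None,fx=1.5,fy=1.5,interpolation=cv2.INTER_CUBIC)) 
E
```

```text
tray x,y 1.1919746425341 -58.10100582635126 z 0.03839055882185713 F tray 2.856743738203029 -5.687606794153124 -1.8468450338780968
plate top at x -30 -45.5 -41.75
plate top at x 30 -45.25 -42.75
red 410 [[ 60.9803 -45.0107]]
```

View pics/w10c.png

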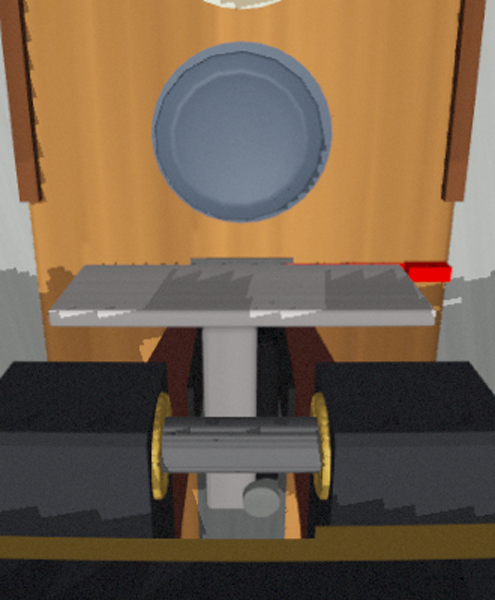

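```bash
python3 - <<'E'
from h import *
c=capture('wrist');im=c["img"];where()
for col in(375,390,405): print(col,[(r,im[r,col].tolist()) for r in range(248,266)])
print("clip",[(r,im[r,448].tolist()) for r in range(248,272)])
T=lambda P:(np.c_[(P[:,:2]-p0)@xt,(P[:,:2]-p0)@u]*1000).round(1).tolist()
for r in range(252,270,2): print(r,"z12",T(onz(c,[[448,r]],.012)),"z18",T(onz(c,[[448,r]],.018)),"z14",T(onz(c,[[390,r]],.014)))
print("top rows",[(r,im[r,col].tolist()) for r in range(280,302) for col in (400,)])
print([(r,T(onz(c,[[400,r]],.05))) for r in range(284,300,2)])
E
```

```text
tray x,y 1.2032123860264845 -58.08655566860286 z 0.03839587578934148 F tray 3.999947251677403 -5.642333784823021 -0.2770371423462694
375 [(248, [203, 147, 79]), (249, [203, 147, 77]), (250, [202, 145, 79]), (251, [203, 146, 77]), (252, [202, 147, 77]), (253, [202, 145, 75]), (254, [194, 139, 74]), (255, [188, 99, 56]), (256, [159, 87, 85]), (257, [112, 108, 106]), (258, [110, 107, 108]), (259, [114, 111, 112]), (260, [115, 111, 113]), (261, [115, 112, 112]), (262, [117, 115, 114]), (263, [116, 114, 113]), (264, [116, 115, 112]), (265, [118, 116, 114])]
390 [(248, [195, 138, 73]), (249, [194, 137, 73]), (250, [195, 139, 79]), (251, [196, 140, 77]), (252, [196, 141, 78]), (253, [195, 139, 76]), (254, [180, 119, 61]), (255, [155, 75, 45]), (256, [132, 88, 87]), (257, [112, 111, 109]), (258, [115, 110, 110]), (259, [114, 109, 108]), (260, [111, 109, 109]), (261, [112, 112, 110]), (262, [115, 111, 111]), (263, [104, 100, 101]), (264, [100, 98, 97]), (265, [96, 96, 95])]
405 [(248, [197, 142, 78]), (249, [197, 140, 74]), (250, [196, 140, 78]), (251, [196, 140, 74]), (252, [196, 141, 75]), 
[... 1404 characters left out ...]
ows [(280, [96, 94, 96]), (281, [98, 93, 94]), (282, [96, 93, 94]), (283, [101, 96, 97]), (284, [98, 95, 94]), (285, [96, 95, 95]), (286, [114, 113, 112]), (287, [139, 136, 134]), (288, [152, 148, 149]), (289, [157, 154, 153]), (290, [157, 155, 154]), (291, [157, 152, 153]), (292, [157, 155, 152]), (293, [157, 154, 154]), (294, [155, 151, 152]), (295, [157, 153, 151]), (296, [151, 147, 146]), (297, [140, 117, 100]), (298, [139, 97, 57]), (299, [141, 96, 53]), (300, [140, 92, 49]), (301, [139, 95, 49])]
[(284, [[31.5, -40.7]]), (286, [[31.6, -41.5]]), (288, [[31.6, -42.4]]), (290, [[31.7, -43.3]]), (292, [[31.7, -44.2]]), (294, [[31.8, -45.1]]), (296, [[31.8, -45.9]]), (298, [[31.9, -46.8]])]
```

```bash
python3 - <<'E'
from h import *
from m import blob,G
c=capture('side');
b=c["img"][195:330,280:370];save("s11",cv2.resize(b,None,fx=4.4,fy=4.4,interpolation=cv2.INTER_CUBIC))
a=np.linspace(0,6.28,73)
for n,P,r,z in(("round",(.636,.156),.028,.012),("top",(.636,.156),.023,.036)):
    q=proj(c,np.c_[P[0]+r*np.cos(a),P[1]+r*np.sin(a),0*a+z]);q=(q-[280,195])*4.4;print(n,q.min(0),q.max(0))
where()
E
```

```text
round [182.7108  77.8097] [282.3165 144.6561]
top [192.1136  51.625 ] [274.8583 106.4446]
tray x,y 1.2208693005913855 -58.08995713326322 z 0.038399579758483654 F tray 4.509423588021981 -6.048459668496562 -0.8240736445395561
```

```bash
python3 - <<'E'
from h import *
im=cv2.cvtColor(cv2.imread('pics/s11.png'),cv2.COLOR_BGR2HSV)
m=cv2.inRange(im,np.array([35,45,140]),np.array([75,255,255]));m2=cv2.inRange(im,np.array([33,40,20]),np.array([80,255,255]))
for k in(m,m2):
    k[170:]=0;n,l,st,ce=cv2.connectedComponentsWithStats(k)
    print([(st[i].tolist(),ce[i].round(1)) for i in range(1,n) if st[i,4]>150])
E
```

```text
[([242, 96, 42, 50, 368], array([269.9, 123.4]))]
[([241, 74, 43, 74, 1139], array([266.3, 118.5]))]
```

```bash
python3 - <<'E'
from h import *
from m import blob,G
c=capture('top')
print(proj(c,[(.636,.156,.012),(.636,.156,.036)]))
m=blob(c,(250,205,300,255),*G,"sage",[.036,.024,.012])
g=cv2.cvtColor(c["img"],cv2.COLOR_RGB2GRAY)
print(g[222:248,258:292:2])
E
```

```text
[[272.8226 233.3939]
 [271.9605 231.8742]]
sage [272.9352 233.2639] [265 226  17  16 216] [array([0.6319, 0.153 , 0.036 ]), array([0.6341, 0.1543, 0.024 ]), array([0.6364, 0.1557, 0.012 ])]
[[160 157 129 102 129 132 133 131 131 132 130 129 128 129 127 127 127]
 [159 158 123 112 134 134 132 131 133 134 132 132 132 129 130 129 128]
 [162 158 120 118 134 135 136 135 142 137 134 130 132 131 129 131 131]
 [161 156 112 121 135 140 142 140 146 141 141 131 131 132 131 131 133]
 [160 153 105 120 138 144 150 148 144 138 143 138 133 133 132 131 132]
 [159 152  97 123 140 152 159 159 152 137 135 142 135 134 133 133 133]
 [160 145  97 123 143 157 163 164 158 143 126 143 136 133 134 134 138]
 [159 139  95 129 151 160 165 164 161 150 127 135 141 136 136 140 151]
 [157 130  98 142 153 159 162 163 160 156 135 127 145 137 138 151 174]
 [158 125 102 147 154 159 162 161 159 155 142 123 149 139 143 167 189]
 [157 118 108 144 153 156 159 159 157 154 145 119 151 138 152 180 196]
 [152 110 116 140 153 156 157 157 156 153 143 119 150 140 164 192 201]
 [151 104 114 142 152 152 155 155 153 151 138 117 151 142 
[... 236 characters left out ...]
126 132 144 150 146 145 146 122 107 142 133 151 197 199 201]
 [124 101 126 129 139 141 139 139 132 103 124 144 132 147 193 197 200]
 [116 107 128 129 136 129 126 122 112 119 141 139 129 140 189 200 199]
 [110 111 128 128 130 134 127 125 129 144 144 130 127 137 186 197 199]
 [101 111 128 126 127 132 140 143 144 143 134 128 127 132 179 189 197]
 [ 97 116 127 127 125 127 134 134 135 133 129 125 127 127 163 180 191]
 [ 96 122 129 127 126 126 126 126 126 126 126 126 126 126 143 172 179]
 [ 97 129 131 129 128 127 125 125 124 124 126 124 124 124 131 161 172]
 [ 95 135 135 133 132 129 128 126 124 124 123 123 122 126 126 141 170]
 [100 134 136 136 133 131 131 127 126 127 125 123 125 123 121 128 152]]
```

```bash
python3 -c "
from h import *
where();print(telemetry.get_obs()['finger_gap']);print(job.job_done())"
```

```text
tray x,y 1.1845230309202583 -58.088127441760825 z 0.03841177051229541 F tray 4.433075418795733 -4.84645012391693 -1.38203754480634
0.021311420170052855
the job is handed in; nothing more can be done
None
```

The sage and slate stones are on their rounds, the gate is at the red clip, and its lever is pinched shut. I handed the job in with the arm still holding, at about 17 s on the robot clock (limit 59 s).

What my last checks showed:
- **Stones:** Both were set down with about 8 N of contact felt before I let go. The slate stone is about 1.5 mm off centre by the wrist view. The sage stone is within about 3 mm by the top camera. That is a coarse reading, because the gripper hid the stone in the side view.
- **Gate:** I pushed it to the clip with the lever open and held it there before closing. The plate reads between 0.7 mm short of the clip and 0.3 mm past it. The two plate edges I measured disagree by about 1 mm, but both are within the 4 mm limit.
- **Lever:** The finger opening is 21.3 mm, against 22 mm for spine and lever closed; the stones read about 0.8 mm small in the same way. Grip is set to 25 N, and I felt a steady push-back of about 5–6 N along the tray. I have no direct reading of the lever angle or of the force on each finger.
- **Other things on the counter:** I did not touch them deliberately and felt no unexpected contact, but I did not re-measure their positions.

The 12-picture viewing limit was used up, so my last sage stone check relied on measured pixel values without looking at the picture.

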